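Seal the food box and set its day counter to five

ROBOT

A 6-joint arm with a two-finger parallel gripper is mounted at the origin on a cart in front of the work surface, level with it; the furniture and walls round the work are solid. World frame = base frame: x ahead of the robot, y to its left, z up, the work surface at z = 0. Lengths are in m, angles in rad, forces in N, time in s.
With the tool pointing down it reaches from about 0.25 to 0.775 m from the base axis. Payload 4 kg.
Tool frame: the origin (TCP) lies at the very end of the fingers, on their centre line; the grasp point (between the pads) lies 19 mm behind it (robot.pinch_z is the distance from the TCP to the grasp point, in m); z points along the fingers, y is the line along which they close (so a half turn about z gives the same grasp; the last joint's range is limited). The gripper opens to 94 mm and grips with 3 to 60 N. Pads are 16 mm wide; open, the fingers measure 119 mm over their backs; the gripper's body (75 mm by 177 mm) begins 78 mm behind the grasp point.
Start: joints at [-1.248, 0.087, 1.371, -0, 1.684, -0.103], TCP at [0.227, -0.501, 0.206] pointing down, gripper open.
Joint ranges: [-3.1, 3.1], [-0.76, 2.03], [0.27, 2.55], [-1.08, 4.22], [0.17, 2.65], [-2.57, 2.57]. Speed limits (rad/s): [2.79, 2.79, 3.14, 3.14, 3.14, 3.14].

INTERFACE

Orientations are given as [roll, pitch, yaw] about the fixed x, y, z axes, in that order (R = Rz(yaw) Ry(pitch) Rx(roll)).
In Python, from bench import robot gives the robot as it stands.
- The arm moves only by the tool arm_command, never from a script. Its argument "targets" is one flat list of numbers, 7 for each row, row after row: the turn, a rotation vector about the tool's x, y, z in degrees, then the shift along the tool's x, y, z in mm, then the closure, from -1 (fully open) to 1 (shut). In form: [ax, ay, az, x, y, z, hand, ax, ay, az, x, y, z, hand, ...]. A call has 1 to 20 rows; each row is the pose to reach, as a shift and turn from the pose commanded when the call began, along the tool's axes at that moment; what a row does not reach only later rows make up. A row lasts 1/10 s, in which the tool goes at most 50 mm and 8.59 degrees, less where a joint would pass 70% of its speed; a pose out of reach is approached as far as the arm can. A call with a gripper value outside its range is refused whole. The fingers move at their own pace and stop on an object; the grip force is fixed at half the most. Time passes only in rows, so rows that repeat a pose let the fingers close. It gives the time, the measured TCP pose, the force, the opening and the grip force at its end, in the units of the state.
- robot.get_obs(): the state, without advancing time (a new reading comes with each control period).
- robot.snapshot(name): name is "scene" or "top" or "wrist"; returns a dict with "color" (420x560x3 uint8, red, green, blue), "range_z" (420x560 float32, m along the optical axis (not along the pixel's ray), 0 where there is no reading), "fx", "fy", "cx", "cy" (pixels), "dist_coeffs" ([k1, k2, p1, p2, k3] as OpenCV has them; the pictures are not rectified), "T" (4x4, takes a point from camera to world coordinates); the wrist camera has in their place "T_tool_cam" (4x4, takes a point from camera to tool coordinates, whose origin is the TCP and whose axes are the flange's). Camera axes: x right, y down, z forward; pixel columns grow to the right and rows downward; lengths in m; the calibration is good to about 2 mm. A picture is of the moment at which its call begins: read the wrist's pose just before it.
- robot.close_job(): hands the job in; it is judged then, once.
The state is a dict: "time": time; "joint_positions": joint angles; "qvel": joint speeds; "joint_torque": joint torques, N m; "tool_pos": TCP position; "ee_rot": TCP orientation; "wrist_force": force on the tool from outside, world axes, zero at the start; "wrist_torque": the same for the moment, N m; "width": finger opening in m; "finger_force": force on a finger pad.
Only numpy, scipy, OpenCV 4.12 (cv2) and the standard library are available. Lean on these libraries where they do the work, as an engineer would, in place of code of your own. Each camera call takes 0.05 s, during which the arm holds its last target. There are 200 camera calls.

TASK

Seal the food box and date it: swing the lever on its lid a full quarter turn clockwise to its stop, so that the cam draws the lid down tight, then step the counter by pressing its round button fully down and letting it right up again until the window shows five dots. Leave the tumbler, the salt shaker and the egg timer where they are.

Things in the scene. Friction and masses are not known exactly. Their poses are not given: they have to be found in the camera images.
- storage_box: White plastic food storage box with a light wooden lid, 182 x 252 mm and 82 mm high to the lid's top while the seam is open (74 mm when sealed); heavy, does not move in use. Origin at the centre of its underside on the worktop; its x axis points to the rear (the counter housing, a white plastic block 90 x 144 mm and 84 mm high, stands on the rear half of the lid), y to the left, z up. The cam lever sits on the front strip of the lid.
- lid (a joint): How far the lid has been drawn down onto the box: 0 = seam 8 mm open, 0.008 m = tight. The cam lever moves it in step, 8 mm per quarter turn.
- cam (a joint): Angle of the steel cam lever about its upright axis: 0 = open, handle sticking out over the front edge (box -x); grows clockwise seen from above; 1.571 = stop, sealed, handle lying along the front edge (pointing to box +y). It stays where it is left; turning it takes about 2 to 3 N at the handle.
- cam_axis (a point): Point on the upright axis of the cam lever, level with point cam_handle; sits on the lid and sinks 8 mm with it.
- cam_handle (a point): The lever's upright round black handle, 18 mm in diameter, 75 mm from the cam axis. This point is on its centre line, 21 mm below its top and 21 mm above the top of the flat lever arm (14 mm wide); it is 121 mm above the worktop while open and 113 mm when sealed. It can be pinched from above by the upper 35 mm, and turns freely enough between the fingers that they need not turn with it, or it can be pushed.
- button_top (a point): Centre of the top face of the counter's round aluminium button, 34 mm in diameter; it moves with the button. At rest it stands 22 mm above the housing's top.
- button (a joint): How far the button is pressed: 0 = up, 0.016 m = fully down against its stop. A spring returns it. Pressing slowly takes 2 to 6 N, up to about 12 N when done briskly; the drum clicks over at about 12 mm.
- drum (a joint): Angle of the six-sided drum, whose faces (40 x 57 mm, white) carry 1 to 6 black dots of 11 mm, laid out as on a die. The face that shows is n = 1 + (value / 1.0472, rounded) modulo 6; one dot at 0, five dots at 4.189 (or that plus 6.283). Each full press of the button advances it by one face (1.0472 rad), after six comes one; it never turns back, and clicks into place by itself. It starts at six, one, two or three.
- window (a point): Centre of the clear window (48 x 60 mm) in the top of the counter housing, through which one drum face is seen; beside the button, to box -y.
- tumbler: Green glass tumbler, 78 mm wide and 100 mm high, loose bystander; origin at the centre of its foot.
- salt: Salt shaker, 44 mm wide and 90 mm high, loose bystander; origin at the centre of its foot.
- timer: Cream egg timer, 59 mm wide and 52 mm high, loose bystander; origin at the centre of its foot.

How it is judged:
On the way, in this order (a step that is already met when the one before it is completed fails the run):
1. the cam lever is turned home and the lid is drawn tight (value of joint cam above 1.4 rad and value of joint lid above 0.007 m), for 0.2 s.
2. the counter shows five ((value of joint drum between 3.99 and 4.39 rad or value of joint drum between 10.27 and 10.67 rad)), for 0.2 s.
At the end, for the whole second after the job is handed in: The cam lever is within 0.17 rad of its stop and the lid within 1 mm of tight, the counter's five-dot face is up within 0.2 rad and the button has come back up (within 3 mm) (all of step 1 and value of joint button below 0.003 m and (value of joint drum between 3.99 and 4.39 rad or value of joint drum between 10.27 and 10.67 rad)); the robot touches nothing.
It fails at once if the tumbler is moved more than 20 mm (distance of tumbler from where it was at the start of the episode above 0.02 m).
It fails at once if the salt shaker is moved more than 20 mm (distance of salt from where it was at the start of the episode above 0.02 m).
It fails at once if the egg timer is moved more than 20 mm (distance of timer from where it was at the start of the episode above 0.02 m).
It also fails if it takes over 54 s, if anything falls off the work surface, if the arm or the gripper's body presses on something with over 40 N, if the wrist force passes 120 N, or if a joint passes its speed limit or range.

## Working session

There is one attempt and no reset: what is moved stays moved. The work goes in short steps, Python scripts to look and compute and a tool call to move; the robot and the scene stay as the last step left them, time stands still between calls to the robot, and variables do not carry over. Pictures are saved under pics/ and viewed, at most 10 in all, crops included, and the job is handed in when it is done.

Besides the shell and the picture viewer there is one more tool, called after ">>>" as a command line: name --argument value ..., lists and objects as JSON in quotes. arm_command: Moves the arm, as the interface text tells. Its arguments: {"type":"object","properties":{"targets":{"type":"array"}},"required":["targets"]}

```bash
mkdir -p pics; cat > h.py <<'E'
import numpy as np, cv2
from bench import robot
def snap(n):
    o=robot.get_obs(); s=robot.snapshot(n); s['obs']=o
    if 'T' not in s:
        from scipy.spatial.transform import Rotation as R
        T=np.eye(4); T[:3,:3]=R.from_euler('xyz',o['ee_rot']).as_matrix() if len(o['ee_rot'])==3 else np.array(o['ee_rot']).reshape(3,3)
        T[:3,3]=o['tool_pos']; s['T']=T@s['T_tool_cam']
    return s
def save(s,f): cv2.imwrite('pics/'+f,s['color'][:,:,::-1])
def K(s): return np.array([[s['fx'],0,s['cx']],[0,s['fy'],s['cy']],[0,0,1.]])
def ray(s,uv):
    p=cv2.undistortPoints(np.array(uv,float).reshape(-1,1,2),K(s),np.array(s['dist_coeffs'],float)).reshape(-1,2)
    return np.c_[p,np.ones(len(p))]
def plane(s,uv,z):
    d=ray(s,uv)@s['T'][:3,:3].T; c=s['T'][:3,3]
    return c+d*((z-c[2])/d[:,2])[:,None]
def depth(s,uv):
    r=ray(s,uv); z=[s['range_z'][int(v),int(u)] for u,v in uv]
    return (r*np.array(z)[:,None])@s['T'][:3,:3].T+s['T'][:3,3]
def cloud(s):
    h,w=s['range_z'].shape; u,v=np.meshgrid(np.arange(w),np.arange(h))
    uv=np.c_[u.ravel(),v.ravel()].astype(float); z=s['range_z'].ravel()
    P=(ray(s,uv)*z[:,None])@s['T'][:3,:3].T+s['T'][:3,3]
    P[z==0]=np.nan
    return P.reshape(h,w,3)
E
python3 - <<'E'
from h import *
a=snap('top');b=snap('scene');save(a,'t0.png');save(b,'s0.png');print(robot.get_obs());print(a['T'],b['T'])
E
```

```text
{'time': 0.1, 'joint_positions': array([-1.24813376e+00,  8.78974975e-02,  1.37207286e+00, -6.44314267e-06,
        1.68358626e+00, -1.03081042e-01]), 'qvel': array([ 0.00236794, -0.00194311, -0.00199143, -0.00021821,  0.00023575,
       -0.00034865]), 'joint_torque': array([ 2.87926625e-03, -3.41250944e+01, -3.03302729e+01,  7.20606116e-02,
        3.04247020e-02, -9.99659619e-05]), 'tool_pos': array([ 0.22699921, -0.50044346,  0.2044276 ]), 'ee_rot': array([-3.13963845e+00, -1.95719954e-04,  4.25742703e-01]), 'wrist_force': array([ 0.22321131, -0.89884231,  0.91695099]), 'wrist_torque': array([-0.05717829, -0.01781905,  0.05249273]), 'finger_force': 0.0, 'width': 0.09409118229038675}
[[-0.29863344 -0.86905949  0.39440293  0.03747317]
 [-0.95435847  0.27377302 -0.11936603  0.16122135]
 [-0.00424069 -0.41204847 -0.91115206  1.36690103]
 [ 0.          0.          0.          1.        ]] [[-0.49699723 -0.42348111  0.75740181 -0.46340863]
 [-0.86740784  0.26703324 -0.41987722  0.54255445]
 [-0.02444138 -0.86565409 -0.50004562  0.81734665]
 [ 0.          0.          0.          1.        ]]
```

View pics/t0.png

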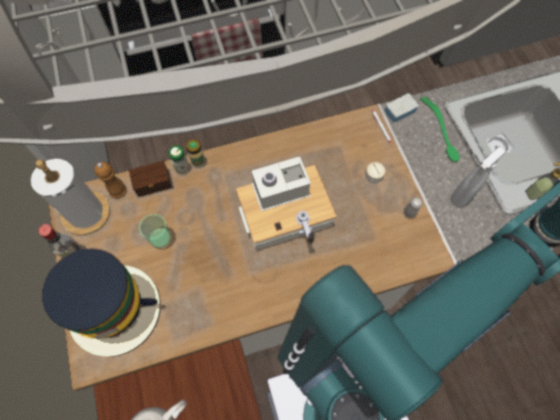

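View pics/s0.png

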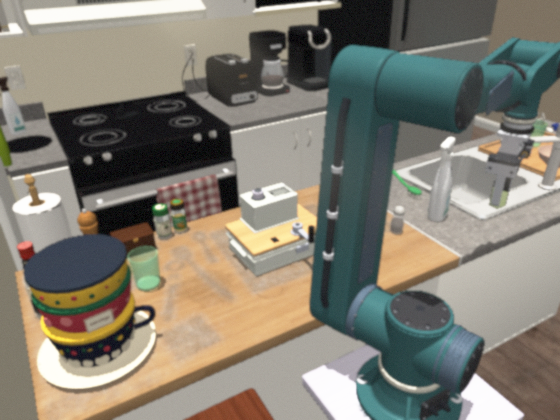

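The top view shows the box at about (287,205). On it, the button is at (269,180), the window at (293,172), the lever axis at (303,217) and the black handle at (309,236). The timer is at (375,171), the salt at (413,208) and the tumbler at (155,230).

```bash
python3 - <<'E'
from h import *
for n in ('top','scene'):
    s=snap(n); P=cloud(s); x,y,z=P[...,0],P[...,1],P[...,2]
    roi=(x>.25)&(x<.85)&(y>-.25)&(y<.25)
    print(n,'table z',np.nanmedian(z[roi&(abs(z)<.02)]))
    for lo,hi,nm in((.155,.172,'housing'),(.076,.088,'lid'),(.178,.2,'button'),(.105,.15,'handle')):
        m=roi&(z>lo)&(z<hi); q=P[m]
        if len(q)<5: print(nm,len(q)); continue
        r=cv2.minAreaRect(q[:,:2].astype(np.float32)*1000)
        print(nm,len(q),r,'mean',q.mean(0))
    if n=='top':
        print(plane(s,[(269,177)],.188),plane(s,[(310,236)],.142),plane(s,[(303,216)],.1),plane(s,[(375,171),],.05),plane(s,[(413,205)],.08),plane(s,[(155,230)],.05))
E
```

```text
top table z 0.0005683163387775192
housing 1388 ((637.80712890625, -31.055908203125), (94.46440887451172, 144.69456481933594), 1.2746829986572266) mean [ 0.63508918 -0.03357565  0.16579661]
lid 3185 ((642.5029907226562, 59.012176513671875), (505.94403076171875, 273.4150085449219), 63.327484130859375) mean [ 0.57757978 -0.02199765  0.08227393]
button 120 ((637.7470092773438, 2.881763458251953), (30.602474212646484, 35.41331100463867), 72.10382080078125) mean [0.63587482 0.00311219 0.18778028]
handle 605 ((682.5056762695312, 47.86384582519531), (506.60504150390625, 132.0958251953125), 38.507293701171875) mean [0.61923194 0.01006115 0.12267344]
[[0.63470269 0.00233898 0.188     ]] [[ 0.45229752 -0.05716926  0.142     ]] [[ 0.53009012 -0.06543428  0.1       ]] [[ 0.62594215 -0.33492268  0.05      ]] [[ 0.47453703 -0.38654641  0.08      ]] [[0.63758777 0.35339366 0.05      ]]
scene table z 0.0021062658798894907
housing 816 ((637.7633666992188, -31.112213134765625), (97.16537475585938, 147.16400146484375), 1.0792629718780518) mean [ 0.62695261 -0.02821533  0.16602669]
lid 1879 ((648.8106079101562, 75.56201171875), (480.508056640625, 271.0234680175781), 61.70463180541992) mean [0.582411   0.00961733 0.08335399]
button 91 ((635.2607421875, 3.8156375885009766), (31.610240936279297, 37.30116271972656), 61.41215515136719) mean [0.63224489 0.00550184 0.18667359]
handle 983 ((682.5897216796875, 48.251861572265625), (506.39215087890625, 134.96530151367188), 38.691993713378906) mean [ 0.60604981 -0.00110854  0.12473217]
```

>>> arm_command --targets '[0, 0, 0, 0, 0, -45, 0.4, 0, 0, 8, 50, -40, -45, 0.4, 0, 0, 16, 90, -70, -45, 0.4, 0, 0, 24.4, 388, -310, -45, 0.4, 0, 0, 24.4, 388, -310, -45, 0.4, 0, 0, 24.4, 388, -310, -45, 0.4, 0, 0, 24.4, 388, -310, -45, 0.4, 0, 0, 24.4, 388, -310, -45, 0.4, 0, 0, 24.4, 388, -310, -45, 0.4, 0, 0, 24.4, 388, -310, -45, 0.4, 0, 0, 24.4, 388, -310, -45, 0.4, 0, 0, 24.4, 388, -310, -45, 0.4, 0, 0, 24.4, 388, -310, -45, 0.4, 0, 0, 24.4, 388, -310, -45, 0.4, 0, 0, 24.4, 388, -310, -45, 0.4]'

```text
time: 1.7
tool_pos: [0.452, -0.0597, 0.2504]
ee_rot: [3.141, 0.0, -0.003]
wrist_force: [0.8, -0.1, -0.4]
width: 0.0283
finger_force: 0.0
```

```bash
python3 - <<'E'
from h import *
s=snap('wrist');save(s,'w0.png');print(s['obs']['tool_pos'],s['obs']['ee_rot'],s['obs']['width'],s['obs']['time']);print(s['T_tool_cam'])
E
```

```text
[ 0.45204994 -0.05971714  0.25044579] [ 3.14119138e+00  1.49016757e-04 -2.71828623e-03] 0.028251078106702274 1.7
[[-1.16412404e-04 -9.64839882e-01 -2.62838332e-01  7.77188188e-02]
 [ 9.99999910e-01 -2.19311276e-04  3.62153688e-04 -7.63248745e-04]
 [-4.07063732e-04 -2.62838267e-01  9.64839821e-01 -1.78400356e-01]
 [ 0.00000000e+00  0.00000000e+00  0.00000000e+00  1.00000000e+00]]
```

View pics/w0.png

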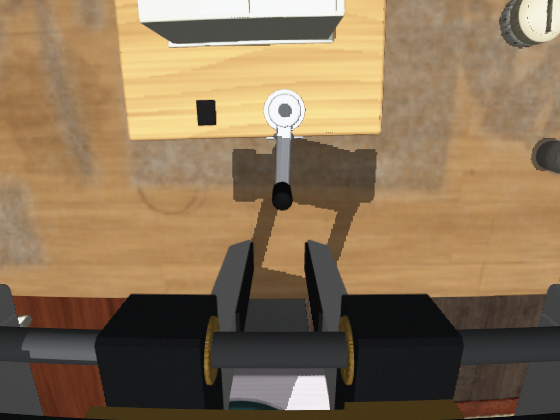

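The handle is at (282,195), the pivot at (285,110) and the stop pad at (206,112). The fingertips are at (235–325, 245).

```bash
python3 - <<'E'
from h import *
s=snap('wrist');P=cloud(s)
m=(s['color'].max(2)<70); m[:175]=0;m[215:]=0;m[:,:262]=0;m[:,302:]=0
q=P[m]; print(np.nanmin(q,0),np.nanmax(q,0),m.sum()); t=q[q[:,2]>np.nanmax(q[:,2])-.006]; print(len(t),t.min(0),t.max(0),t.mean(0))
ys,xs=np.where(m);print(xs.min(),xs.max(),ys.min(),ys.max())
print('axis',plane(s,[(285,110)],.105),depth(s,[(285,110)]))
x=P[...,0];y=P[...,1];z=P[...,2]
L=(abs(z-.082)<.004); q=P[L]; print('lid',q.min(0),q.max(0))
r=[P[j,150:370][L[j,150:370]] for j in (0,)]
c=np.array([P[np.where(L[:,k])[0].max(),k] for k in range(150,250,10)]);print('front edge slope',np.polyfit(c[:,1],c[:,0],1),c[:,0])
E
```

```text
[ 0.4119575  -0.07599136 -0.00182523] [ 0.46573802 -0.0506837   0.14251598] 493
314 [ 0.44951111 -0.07058224  0.13657521] [ 0.46510491 -0.05342255  0.14251598] [ 0.4575845  -0.06164562  0.14040232]
272 292 182 209
axis [[ 0.53186441 -0.0650731   0.105     ]] [[ 0.53182787 -0.06496884  0.1106847 ]]
lid [ 0.50423553 -0.15981847  0.07800165] [0.6334364  0.09289954 0.08599908]
front edge slope [-0.02762914  0.50703012] [0.50424872 0.50606929 0.50600512 0.50588458 0.50577502 0.50773554
 0.50667666 0.50649401 0.50747087 0.50746264]
```

>>> arm_command --targets '[0, 0, 0, 5, 2, 40, 0.4, 0, 0, 0, 5, 2, 80, 0.4, 0, 0, 0, 5, 2, 115, 0.4, 0, 0, 0, 5, 2, 140, 0.4, 0, 0, 0, 5, 2, 140, 0.4, 0, 0, 0, 5, 2, 140, 0.4, 0, 0, 0, 5, 2, 140, 1, 0, 0, 0, 5, 2, 140, 1, 0, 0, 0, 5, 2, 140, 1, 0, 0, 0, 5, 2, 140, 1, 0, 0, 0, 5, 2, 140, 1]'

```text
time: 2.9
tool_pos: [0.4588, -0.0611, 0.1126]
ee_rot: [3.14, -0.004, -0.0]
wrist_force: [-0.2, -2.8, 6.1]
width: 0.0176
finger_force: 30.0
```

>>> arm_command --targets '[0, 0, 0, 1, -10, 1, 1, 0, 0, 0, 3, -17, 1, 1, 0, 0, 0, 5, -23, 2, 1, 0, 0, 0, 10, -34, 3, 1, 0, 0, 0, 17, -45, 4, 1, 0, 0, 0, 27, -54, 5, 1, 0, 0, 0, 37, -62, 5, 1, 0, 0, 0, 49, -67, 6, 1, 0, 0, 0, 62, -71, 7, 1, 0, 0, 0, 72, -72, 8, 1, 0, 0, 0, 74, -72, 8, 1, 0, 0, 0, 76, -72, 8, 1, 0, 0, 0, 76, -72, 8, 1, 0, 0, 0, 76, -72, 8, 1]'

```text
time: 4.3
tool_pos: [0.5317, 0.0101, 0.1038]
ee_rot: [3.138, 0.004, -0.001]
wrist_force: [-6.3, -4.5, 8.2]
width: 0.0174
finger_force: 30.0
```

```bash
python3 - <<'E'
from h import *
s=snap('wrist');save(s,'w1.png');print(s['obs']['tool_pos'],s['obs']['wrist_force'])
P=cloud(s);c=P[5:160,150:400].reshape(-1,3);z=c[:,2]
for a in np.arange(.068,.09,.002): print(round(a,3),((z>a)&(z<a+.002)).sum())
E
```

```text
[0.53172519 0.0100631  0.10381692] [-6.34997698 -4.48228566  8.20368133]
0.068 0
0.07 323
0.072 6091
0.074 783
0.076 0
0.078 0
0.08 0
0.082 0
0.084 0
0.086 0
0.088 0
```

View pics/w1.png

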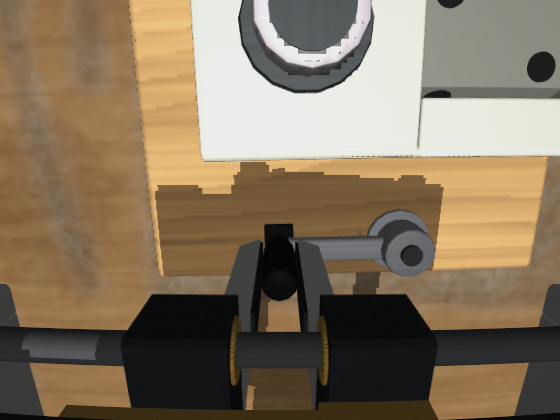

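The lid now measures 74 mm, so it is sealed, and the lever lies along the front edge. I'll release it and lift.

>>> arm_command --targets '[0, 0, 0, 0, 0, 0, 0.4, 0, 0, 0, 0, 0, 0, 0.4, 0, 0, 0, 0, 0, 0, 0.4, 0, 0, 0, 0, 0, -40, 0.4, 0, 0, 0, 0, 0, -80, 0.4, 0, 0, 0, 0, 0, -115, 1, 0, 0, 0, 0, 0, -140, 1, 0, 0, 0, 0, 0, -140, 1, 0, 0, 0, 0, 0, -140, 1]'

```text
time: 5.25
tool_pos: [0.5335, 0.0119, 0.2417]
ee_rot: [-3.141, 0.0, 0.0]
wrist_force: [-0.7, -1.0, -0.9]
width: 0.001
finger_force: 0.0
```

```bash
python3 - <<'E'
from h import *
s=snap('wrist');save(s,'w2.png');print(s['obs']['tool_pos'],s['obs']['wrist_force'],s['obs']['width'])
P=cloud(s);x,y,z=P[...,0],P[...,1],P[...,2]
m=(z>.174)&(z<.19)&(y>-.03)&(y<.04)&(x>.58);q=P[m];print(len(q),q.min(0),q.max(0),q.mean(0))
E
```

```text
[0.53348098 0.01192113 0.24173669] [-0.66279716 -1.03620805 -0.93286629] 0.0009851300856210565
2153 [ 0.62176333 -0.01470193  0.17418816] [0.65502782 0.01834154 0.18237029] [0.63810956 0.00200656 0.17940749]
```

View pics/w2.png

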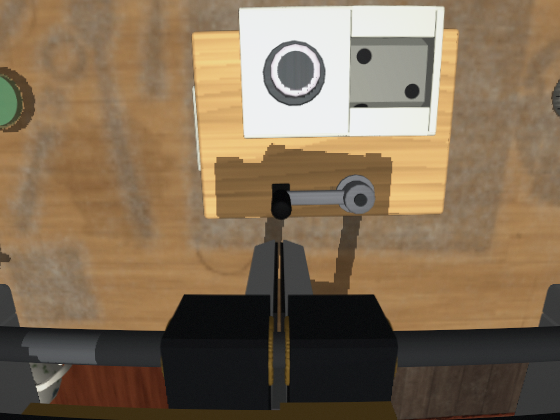

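The window shows dots at (363,55) and (412,91), which are opposite corners with nothing between them, so it reads two. The dark spot at (362,107) belongs to the next face. Three presses are needed. I'll do one and then check.

>>> arm_command --targets '[0, 0, 0, 50, 5, 0, 1, 0, 0, 0, 90, 10, 20, 1, 0, 0, 0, 104, 10, 45, 1, 0, 0, 0, 104, 10, 52, 1, 0, 0, 0, 104, 10, 58, 1, 0, 0, 0, 104, 10, 63, 1, 0, 0, 0, 104, 10, 68, 1, 0, 0, 0, 104, 10, 73, 1, 0, 0, 0, 104, 10, 78, 1, 0, 0, 0, 104, 10, 82, 1, 0, 0, 0, 104, 10, 82, 1, 0, 0, 0, 104, 10, 82, 1]'

```text
time: 6.5
tool_pos: [0.6373, 0.0018, 0.1642]
ee_rot: [3.141, -0.004, 0.0]
wrist_force: [-5.1, -0.0, 8.1]
width: 0.0005
finger_force: 4.4
```

>>> arm_command --targets '[0, 0, 0, 0, 0, -10, 1, 0, 0, 0, 0, 0, -20, 1, 0, 0, 0, 0, 0, -32, 1, 0, 0, 0, 0, 0, -32, 1, 0, 0, 0, 0, 0, -32, 1]'

```text
time: 7.0
tool_pos: [0.6378, 0.0016, 0.1927]
ee_rot: [3.141, -0.001, -0.0]
wrist_force: [0.4, -0.3, 0.1]
width: 0.0002
finger_force: 0.0
```

```bash
python3 - <<'E'
from h import *
s=snap('wrist');t=snap('top')
a=cv2.resize(s['color'][:,280:],None,fx=1.2,fy=1.2);b=cv2.resize(t['color'][140:260,220:350],None,fx=3.5,fy=3.5,interpolation=cv2.INTER_CUBIC)
c=np.zeros((max(a.shape[0],b.shape[0]),a.shape[1]+b.shape[1],3),np.uint8);c[:a.shape[0],:a.shape[1]]=a;c[:b.shape[0],a.shape[1]:]=b
cv2.imwrite('pics/p1.png',c[:,:,::-1]);print(c.shape,s['obs']['tool_pos'])
E
```

```text
(504, 791, 3) [0.63780667 0.00158321 0.19271387]
```

View pics/p1.png

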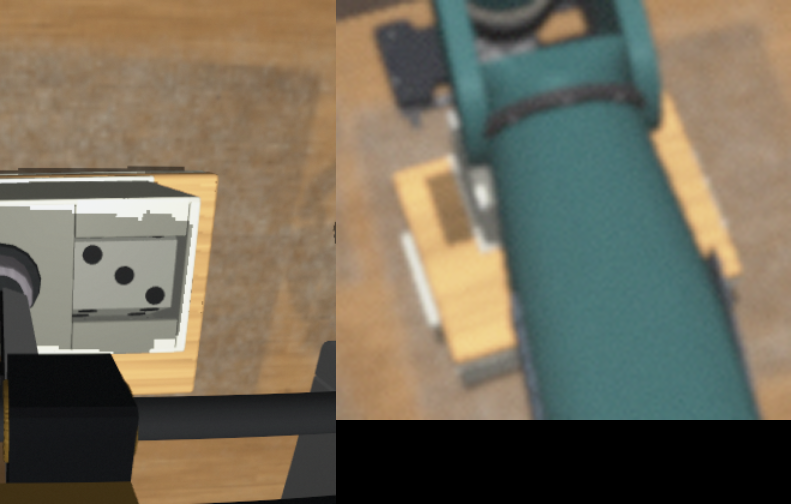

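The window now shows three dots on a diagonal, at (92,254), (124,275) and (155,295) in the crop. Two more presses.

>>> arm_command --targets '[0, 0, 0, 0, 0, 8, 1, 0, 0, 0, 0, 0, 13, 1, 0, 0, 0, 0, 0, 18, 1, 0, 0, 0, 0, 0, 23, 1, 0, 0, 0, 0, 0, 28, 1, 0, 0, 0, 0, 0, 32, 1, 0, 0, 0, 0, 0, 32, 1, 0, 0, 0, 0, 0, 32, 1, 0, 0, 0, 0, 0, 22, 1, 0, 0, 0, 0, 0, 12, 1, 0, 0, 0, 0, 0, 0, 1, 0, 0, 0, 0, 0, 0, 1, 0, 0, 0, 0, 0, 0, 1]'

```text
time: 8.4
tool_pos: [0.6375, 0.0017, 0.1921]
ee_rot: [3.142, 0.0, -0.0]
wrist_force: [0.4, -1.0, -0.8]
width: 0.0002
finger_force: 0.0
```

>>> arm_command --targets '[0, 0, 0, 0, 0, 8, 1, 0, 0, 0, 0, 0, 13, 1, 0, 0, 0, 0, 0, 18, 1, 0, 0, 0, 0, 0, 23, 1, 0, 0, 0, 0, 0, 28, 1, 0, 0, 0, 0, 0, 32, 1, 0, 0, 0, 0, 0, 32, 1, 0, 0, 0, 0, 0, 32, 1, 0, 0, 0, 0, 0, 22, 1, 0, 0, 0, 0, 0, 12, 1, 0, 0, 0, 0, 0, 0, 1, 0, 0, 0, 0, 0, -20, 1, 0, 0, 0, 0, 0, -40, 1, 0, 0, 0, 0, 0, -50, 1, 0, 0, 0, 0, 0, -50, 1, 0, 0, 0, 0, 0, -50, 1]'

```text
time: 10.0
tool_pos: [0.6373, 0.0017, 0.2415]
ee_rot: [-3.142, 0.001, -0.0]
wrist_force: [-0.4, -0.3, -0.2]
width: 0.0004
finger_force: 0.0
```

```bash
python3 - <<'E'
from h import *
s=snap('wrist');save(s,'p2.png');print(s['obs'])
P=cloud(s)[:,150:];z=P[...,2]
m=(z>.17)&(z<.19)&(abs(P[...,1])<.03)&(P[...,0]>.6);print(np.median(z[m]) if m.any() else 0,m.sum())
E
```

```text
{'time': 10.0, 'joint_positions': array([-8.62556491e-02,  2.83252950e-01,  1.07221329e+00, -1.05813072e-04,
        1.78747527e+00,  1.48459584e+00]), 'qvel': array([-5.13081064e-04,  7.64994106e-03,  2.21038678e-02, -8.58224843e-05,
       -1.42293181e-03, -3.86864333e-04]), 'joint_torque': array([ 1.88293902e-02, -4.35277104e+01, -3.13083959e+01,  2.22947047e-02,
       -6.70757820e-02,  4.41458837e-05]), 'tool_pos': array([0.63730084, 0.00166731, 0.24149108]), 'ee_rot': array([-3.14157951e+00,  1.35274964e-03, -7.78284348e-05]), 'wrist_force': array([-0.36020815, -0.30680569, -0.15108087]), 'wrist_torque': array([ 0.04013964, -0.00918169, -0.00177293]), 'finger_force': 0.0, 'width': 0.0003944119200149034}
0.17942218872950227 1626
```

View pics/p2.png

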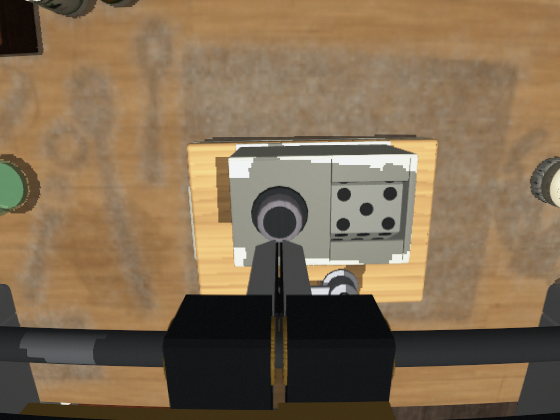

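The window shows five dots, around (366,209). The button is back up at z 0.179, and the arm is clear of everything. Handing in.

```bash
python3 -c "
from bench import robot
print(robot.close_job())"
```

```text
the job is handed in; nothing more can be done
None
```

The job is handed in: the lever is at its stop with the lid drawn tight, the counter shows five dots with its button back up, and the arm stayed well clear of the tumbler, salt shaker and egg timer throughout; the hand-in returned no verdict.

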